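# Roll a pipe stub into the V-block and up to its stop

## Task

Push the loose steel pipe stub with your fingers so that it rolls over the bench, up the blue ramp and down into the groove of the V-block; then push its end with a fingertip until its other end rests against the red stop plate. Never pick the pipe up, and leave the can, the jar and the wrench where they are.

Things in the scene. Friction and masses are not known exactly. Their poses are not given: they have to be found in the camera images.
- pipe: loose steel pipe stub, polished and slippery (friction about 0.35), 45 mm outer diameter, 140 mm long, yellow line along it, 0.25 to 0.5 kg, on the bench on the ramp side, up to 0.15 rad off the groove's direction. It rolls square to its own axis, straightens when pushed evenly against the ramp, and then is 5 to 65 mm short of the stop. Origin: middle of its axis (22.5 mm up); y = its axis; x, z turn as it rolls
- vblock: V-block fixed to the bench, 140 mm long. Origin on the bench below the bottom of the groove, midway along it; y along the groove, x across it, z up. Blue ramp at -x, red stop at +y, open at -y. Groove faces slope 30 degrees, from the bottom (3 mm high) up to the entrance edge and to x = +28 mm (19.2 mm high); a flat blue back goes on to x = +48 mm
- edge (a point): entrance edge between ramp and groove, at mid-length: 16 mm from the groove's bottom towards -x of the V-block, 12.2 mm above the bench. The ramp rises to it evenly from the bench, starting 52 mm farther out (V-block x = -68 mm), over the whole 140 mm length. Fingertips that reach below the pipe's axis roll it up; held above the axis they jam it on the ramp
- seat (a point): where the middle of the pipe's axis must finish: V-block x = 0, y = 0, 29 mm above the bench; the pipe then lies in the groove and touches the stop. Lying in the groove it slides along it with 1 to 4 N of push
- stop (a point): point on the inner face of the red stop plate at the height of the seated pipe's axis: V-block x = 0, y = +70 mm, 29 mm above the bench. The plate is 8 mm thick, 45 mm high, and spans V-block x = -22 to +38 mm
- can: bystander: red can with a paper label, 60 mm diameter, 100 mm tall, upright; origin at the centre of its underside
- jar: bystander: amber jar with a black cap, 56 mm diameter, 70 mm tall, upright; origin at the centre of its underside
- wrench: bystander: steel wrench 160 mm long, lying flat along its x axis; origin at its middle underneath
There are look-alikes about, which are no part of the job. What is shaped like the pipe but green is not meant.

How it is judged (in metres and radians):
On the way, in this order (a step that is already met when the one before it is completed fails the run):
1. the pipe has been rolled at least 60 degrees about its axis on the bench or ramp (angle between pipe's own z axis and vertical above 1.05 rad and x of pipe in the frame of vblock below -0.02 m), for 0.05 s.
2. the pipe lies in the groove (x of pipe in the frame of vblock between -0.005 and 0.005 m and z of pipe in the frame of vblock below 0.032 m and angle between the y axis of pipe and the y axis of vblock, either way round below 0.06 rad), for 0.2 s.
At the end, for the whole second after the job is handed in: the pipe lies at rest in the groove (axis within 4 mm of the groove's middle, at 25 to 32 mm height, parallel within 0.04 rad) with its end within 4 mm of the red stop plate (x of pipe in the frame of vblock between -0.004 and 0.004 m and z of pipe in the frame of vblock between 0.025 and 0.032 m and angle between the y axis of pipe and the y axis of vblock, either way round below 0.04 rad and y of pipe in the frame of vblock between -0.004 and 0.004 m and linear speed of pipe below 0.01 m/s); the robot touches nothing.
It fails at once if the pipe is lifted off the bench (height (world z) of pipe above 0.033 m and x of pipe in the frame of vblock below -0.08 m).
It fails at once if the pipe is lifted over the V-block (height (world z) of pipe above 0.048 m).
It fails at once if the can is moved more than 15 mm (distance of can from where it was at the start of the episode above 0.015 m).
It fails at once if the jar is moved more than 15 mm (distance of jar from where it was at the start of the episode above 0.015 m).
It fails at once if the wrench is moved more than 15 mm (distance of wrench from where it was at the start of the episode above 0.015 m).
It also fails if it takes over 53 s, if anything falls off the work surface, if the arm or the gripper's body presses on something with over 40 N, if the wrist force passes 120 N, or if a joint passes its speed limit or range.

## Robot

A 6-joint arm with a two-finger parallel gripper is mounted at the origin on the work surface. World frame = base frame: x ahead of the robot, y to its left, z up, the work surface at z = 0. Lengths are in mm, angles in rad, forces in N, time in s.
With the tool pointing down it reaches from about 350 to 800 mm from the base axis. Payload 7.3 kg.
Tool frame: the origin (TCP) lies at the centre of the arm's flange, where the gripper is bolted on; the fingertips stand 173 mm ahead of it and the grasp point (between the pads) lies 155 mm ahead of it; z points along the fingers, y is the line along which they close (so a half turn about z gives the same grasp; the last joint's range is limited). The gripper opens to 85 mm and grips with 20 to 120 N. Pads are 22 mm wide; open, the fingers measure 114 mm over their backs; the gripper's body (76 mm by 85 mm) begins 54 mm behind the grasp point. The pads swing forward as they close: fully open they stand 13 mm farther back than shut.
Start: joints at [1.109, 0.342, 1.524, -0, 1.275, -0.146], TCP at [163.031, 499.048, 404.722] pointing down, gripper open.
Joint ranges: [-2.53, 2.53], [-0.77, 2.02], [0.04, 2.7], [-1, 4.14], [0.28, 2.66], [-3.11, 3.11]. Speed limits (rad/s): [2.57, 2.57, 3.14, 3.14, 3.14, 3.14].

## Interface

Orientations are given as a rotation vector (axis times angle).
In Python, from station import ctrl gives the robot as it stands.
- The arm moves only by the shell command python3 -m jog 'ROWS' [FORCE]. ROWS is JSON, a list of rows, each an object of numbers: "dx", "dy", "dz": the shift along the tool's x, y, z in units of 25 mm (1.0 is 25 mm); "ax", "ay", "az": the turn, a rotation vector about the tool's x, y, z in units of 180 degrees (1.0 is 180 degrees); "fingers": the gripper command: -1 is fully open, 1 is shut, values between are in proportion. A call has 1 to 20 rows; each row shifts and turns the commanded pose from where the row before left it, along the tool's axes as they then stand; what a row does not reach is not made up. A row lasts 1/12 s, in which the tool goes at most 41.7 mm and 7.16 degrees, less where a joint would pass 70% of its speed; a pose out of reach is approached as far as the arm can. A call with a number of a shift or a turn outside -1 to 1 is refused whole. A call with a gripper value outside its range is refused whole. The fingers move at their own pace and stop on an object; FORCE is the grip in N (left out, the last holds). Time passes only in rows, so rows that do not move let the fingers close. It gives the time, the measured TCP pose, the force, the opening and the grip force at its end, in the units of the state.
- ctrl.get_obs(): the state, without advancing time (a new reading comes with each control period).
- ctrl.capture(name): name is "scene" or "top" or "wrist"; returns a dict with "color" (384x512x3 uint8, red, green, blue), "K" (3x3 intrinsics, pixels), "R" (3x3) and "t" (3): a world point X has camera coordinates R X + t. Camera axes: x right, y down, z forward; pixel columns grow to the right and rows downward; lengths in mm; the calibration is good to about 2 mm. The wrist camera is an equidistant fisheye: a pixel r from the principal point sees the ray r / f radians off the axis. A picture is of the moment at which its call begins. There is no depth.
- ctrl.hand_in(): hands the job in; it is judged then, once.
Trained networks look in a picture, given as the dict that the camera call returned (one of the last four; its "shot" number tells which), for a name from the list of things; names that differ only in an ending like _2 or _b are one class to them, and where a whole thing is asked for, a point or a joint stands for the part that bears it (a point fixed in the world has none). Each returns a list of dicts, best first, with "confidence" (0 to 1); they miss things now and then, are a little off and sometimes report something else, mostly with a low value. They report only what shows in the picture. A call takes as long as a camera call. They do not tell look-alikes from the thing itself.
- ctrl.spot_in(picture, name): "extent" ([left, top, right, bottom] in pixels, round what is visible of it).
The state is a dict: "clock": time; "joints": joint angles; "joint_vel": joint speeds; "joint_torque": joint torques, N m; "position": TCP position; "eef_rot": TCP orientation; "ft_force": force on the tool from outside, world axes, zero at the start; "moment": the same for the moment, N m; "width": finger opening in mm; "grip_force": force on a finger pad.
Only numpy, scipy, OpenCV 4.12 (cv2) and the standard library are available. Lean on these libraries where they do the work, as an engineer would, in place of code of your own. Each camera call takes 0.05 s, during which the arm holds its last target. There are 200 camera calls.

## Working session

There is one attempt and no reset: what is moved stays moved. The work goes in short steps, Python scripts to look and compute and a shell command to move; the robot and the scene stay as the last step left them, time stands still between calls to the robot, and variables do not carry over. Pictures are saved under pics/ and viewed, at most 10 in all, crops included, and the job is handed in when it is done.

```bash
mkdir -p pics; ls
cat > h.py <<'E'
import numpy as np, cv2
from station import ctrl
def save(c,n): cv2.imwrite(f'pics/{n}.png',c['color'][:,:,::-1])
def ray(c,u,v):
    K=c['K'];d=c['R'].T@np.linalg.solve(K,[u,v,1.]);o=-c['R'].T@c['t'];return o,d
def at(c,u,v,z):
    o,d=ray(c,u,v);return (o+d*(z-o[2])/d[2]).round(1)
def proj(c,X):
    p=c['K']@(c['R']@np.asarray(X,float)+c['t']);return (p[:2]/p[2]).round(1)
E
python3 - <<'E'
from h import *
o=ctrl.get_obs();print({k:np.round(v,3).tolist() for k,v in o.items()})
a=ctrl.capture('top');b=ctrl.capture('scene')
im=np.hstack([a['color'],b['color']])
cv2.imwrite('pics/a.png',cv2.resize(im[:,:,::-1],(800,300),interpolation=cv2.INTER_AREA))
save(a,'top0');save(b,'scene0')
for c in (a,b):
  print(c['K'].tolist(),(-c['R'].T@c['t']).round())
  for n in ['pipe','vblock','can','jar','wrench']:
    for r in ctrl.spot_in(c,n)[:3]:
      e=r['extent'];print(n,np.round(e),round(r['confidence'],2),at(c,(e[0]+e[2])/2,(e[1]+e[3])/2,20))
E
```

```text
pics
{'clock': 0.0, 'joints': [1.109, 0.343, 1.525, -0.0, 1.275, -0.146], 'joint_vel': [0.001, -0.001, -0.001, 0.0, 0.001, 0.0], 'joint_torque': [0.001, -43.369, -24.6, -0.0, 0.008, -0.0], 'position': [162.984, 498.921, 404.017], 'eef_rot': [-0.494, -3.102, 0.002], 'ft_force': [-0.205, 0.187, -0.553], 'moment': [0.029, 0.045, 0.033], 'grip_force': 0.0, 'width': 85.489}
[[476.26654965827333, 0.0, 251.9155708156429], [0.0, 476.26654965827333, 195.77313733683826], [0.0, 0.0, 1.0]] [ 487.  -96. 1232.]
pipe [133. 154. 167. 204.] 0.88 [694.9 202.5  20. ]
pipe [162. 107. 220. 143.] 0.74 [838.8  98.1  20. ]
pipe [346. 247. 406. 283.] 0.74 [ 476.3 -374.5   20. ]
vblock [248. 193. 309. 240.] 0.92 [ 596.5 -130.8   20. ]
can [332. 148. 361. 177.] 0.98 [ 736.9 -306.3   20. ]
jar [253. 262. 278. 284.] 0.63 [455.4 -97.7  20. ]
wrench [177. 235. 197. 297.] 0.68 [471.1 101.4  20. ]
wrench [248. 192. 309. 240.] 0.18 [ 598.7 -130.8   20. ]
[[424.12702680144463, 0.0, 253.84593709068804], [0.0, 424.12702680144463, 190.44523715404435], [0.0, 0.0, 1.0]] [1240. -384.  955.]
pipe [331. 215. 387. 236.] 0.88 [836.7 114.5  20. ]
pipe [244. 222. 302. 253.] 0.84 [ 779.4 -106.5   20. ]
pipe [112. 178. 166. 195.] 0.76 [ 488.6 -371.4   20. ]
vblock [210. 167. 268. 218.] 0.75 [ 614.6 -129.    20. ]
can [181. 225. 207. 262.] 0.78 [ 714.4 -293.1   20. ]
can [208. 168. 268. 216.] 0.72 [ 612.5 -132.2   20. ]
jar [222. 128. 238. 159.] 0.98 [441.2 -84.5  20. ]
jar [208. 168. 269. 216.] 0.41 [ 613.5 -130.6   20. ]
jar [241. 223. 304. 253.] 0.23 [ 779.6 -108.1   20. ]
wrench [277. 122. 308. 153.] 0.53 [492.3  97.7  20. ]
```

View pics/top0.png

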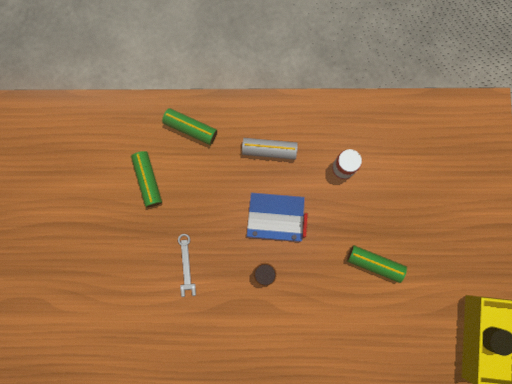

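View pics/scene0.png

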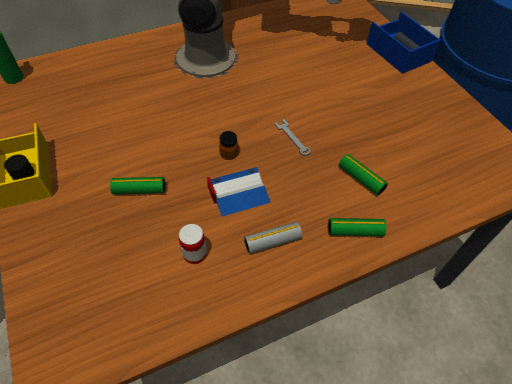

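Steel pipe is at top (269,149) / scene (273,237). The green look-alikes are at top (146,180), (190,126) and (378,264). Only the grey one is steel with a yellow line and lies on the ramp side. The V-block is at (276,217), with its ramp facing away from the robot and the red stop at (305,225), towards -y. Next I'll fit poses with silhouettes and confirm in a crop.

```bash
cat > fit.py <<'E'
from h import *
from scipy.optimize import minimize
S=4
th=np.linspace(0,2*np.pi,24)
def T(p,X):  # p=x,y,yaw of local frame
    c,s=np.cos(p[2]),np.sin(p[2]);X=np.asarray(X,float)
    return np.c_[p[0]+c*X[:,0]-s*X[:,1],p[1]+s*X[:,0]+c*X[:,1],X[:,2]]
def poly(c,X):
    P=(c['R']@X.T).T+c['t'];P=(c['K']@P.T).T;return P[:,:2]/P[:,2:]
def fill(c,X,hull=False):
    q=((poly(c,X)+.5)*S*16-8).round().astype(np.int32)
    if hull:q=cv2.convexHull(q)[:,0]
    m=np.zeros((384*S,512*S),np.uint8);cv2.fillPoly(m,[q],255,shift=4)
    return cv2.resize(m,(512,384),interpolation=cv2.INTER_AREA)/255.
cyl=np.array([[22.5*np.cos(t),y,22.5+22.5*np.sin(t)] for t in th for y in(-70,70)])
quad=lambda a,za,b,zb:[[a,-70,za],[a,70,za],[b,70,zb],[b,-70,zb]]
ramp=quad(-68,0,-16,12.2);groove=quad(-16,12.2,0,3)[:2]+[[28,70,19.2],[28,-70,19.2]];back=quad(28,19.2,48,19.2)
def masks(c,pc,vc):
    f=c['color'].astype(float);hsv=cv2.cvtColor(c['color'],cv2.COLOR_RGB2HSV)
    v,u=np.mgrid[:384,:512]
    near=lambda q,r:np.hypot(u-q[0],v-q[1])<r
    blue=(hsv[...,0]>100)&(hsv[...,0]<135)&(hsv[...,1]>120)&near(vc,48)
    grey=(hsv[...,1]<70)&(hsv[...,2]>90)
    h=hsv[...,0];pip=((hsv[...,1]<105)&(hsv[...,2]>60)|((h>20)&(h<35)&(hsv[...,2]>140)))&near(pc,36)
    return pip,blue,grey&near(vc,48)
def best(cost,p0,sc):
    r=None
    for _ in range(2):
        r=minimize(cost,p0,method='Nelder-Mead',options=dict(initial_simplex=np.array([p0]+[np.array(p0)+np.eye(3)[i]*sc[i] for i in range(3)]),maxiter=120));p0=r.x
    return r.x,r.fun
def fitpipe(cs,ms,p0):
    return best(lambda p:sum(abs(fill(c,T(p,cyl),True)-m[0]).sum() for c,m in zip(cs,ms)),p0,[10,10,.1])
def fitv(cs,ms,p0):
    return best(lambda p:sum(abs(fill(c,T(p,ramp))-m[1]*1.).sum()*0+abs(np.clip(fill(c,T(p,ramp))+fill(c,T(p,back)),0,1)-m[1]).sum()+abs(fill(c,T(p,groove))-m[2]).sum() for c,m in zip(cs,ms)),p0,[10,10,.1])
E
python3 - <<'E'
from fit import *
a=ctrl.capture('top');b=ctrl.capture('scene')
ma=masks(a,(269,149),(276,217));mb=masks(b,(273,237),(239,192))
print([m.sum() for m in ma+mb])
for cs,ms in (([a],[ma]),([b],[mb]),([a,b],[ma,mb])):
  p,e=fitpipe(cs,ms,[778,-106,0.05]);v,ev=fitv(cs,ms,[595,-131,np.pi+.05]);
  print('pipe',p.round(3),e.round(),'v',v.round(3),ev.round())
im=a['color'][:,:,::-1].copy()[110:290,150:400];im=cv2.resize(im,None,fx=3,fy=3,interpolation=cv2.INTER_CUBIC)
for X,col in((T(p,cyl),(0,255,255)),(T(v,ramp),(0,255,0)),(T(v,groove),(0,0,255)),(T(v,back),(255,0,255))):
  q=((poly(a,X)-[150,110]+.5)*3-.5).astype(np.float32)
  if len(q)>4:q=cv2.convexHull(q)[:,0]
  cv2.polylines(im,[q.round().astype(np.int32)],True,col,1)
cv2.imwrite('pics/fit.png',im)
np.save('v.npy',v);
c,s=np.cos(v[2]),np.sin(v[2]);d=p[:2]-v[:2];print('pipe in v',c*d[0]+s*d[1],-s*d[0]+c*d[1],p[2]-v[2]+np.pi)
for c,n in((a,'jar'),(a,'can'),(b,'jar'),(b,'can')):
  e=ctrl.spot_in(c,n)[0]['extent'];print(n,at(c,(e[0]+e[2])/2,(e[1]+e[3])/2,{'jar':40,'can':60}[n]))
E
```

```text
[np.int64(952), np.int64(1240), np.int64(1076), np.int64(908), np.int64(1115), np.int64(761)]
pipe [ 7.75144e+02 -1.07627e+02 -1.03000e-01] 44.0 v [ 589.668 -121.793    3.057] 432.0
pipe [ 7.77454e+02 -1.04167e+02 -9.40000e-02] 144.0 v [ 593.226 -122.469    3.057] 281.0
pipe [ 7.75721e+02 -1.06929e+02 -9.70000e-02] 211.0 v [ 590.893 -122.381    3.062] 847.0
pipe in v -183.02619436615987 -30.026786418649408 -0.018123046760696315
jar [ 455.2 -103.1   40. ]
can [ 722.7 -300.6   60. ]
jar [461.1 -88.9  40. ]
can [ 737.1 -297.6   60. ]
```

View pics/fit.png

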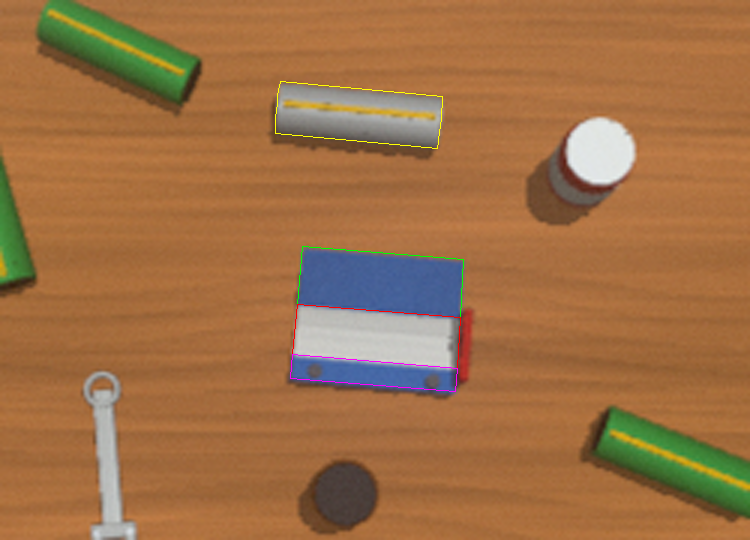

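The crop confirms the grey pipe at crop pixels (360,114), and the model outlines agree with the V-block. In the V-block frame the pipe is at x≈-183, y≈-30, almost parallel. First I'll yaw the tool to align it, then carry it over behind the pipe, staying high.

```bash
python3 -m jog '[{"az":-0.0375,"fingers":-1},{"az":-0.0375},{"dx":-1,"dy":-0.82},{"dx":-1,"dy":-0.82},{"dx":-1,"dy":-0.82},{"dx":-1,"dy":-0.82},{"dx":-1,"dy":-0.82},{"dx":-1,"dy":-0.82},{"dx":-1,"dy":-0.82},{"dx":-1,"dy":-0.82},{"dx":-1,"dy":-0.82},{"dx":-1,"dy":-0.82},{"dx":-1,"dy":-0.82},{"dx":-1,"dy":-0.82},{"dx":-1,"dy":-0.82},{"dx":-1,"dy":-0.82},{"dx":-1,"dy":-0.82},{"dx":-1,"dy":-0.82},{"dx":-1,"dy":-0.82},{"dx":-1,"dy":-0.82}]'
cat > st.py <<'E'
from h import *
from scipy.spatial.transform import Rotation as Ro
v=np.load('v.npy');v[2]=3.062
def pose():
    o=ctrl.get_obs();R=Ro.from_rotvec(o['eef_rot']).as_matrix();p=np.array(o['position'])
    c,s=np.cos(v[2]),np.sin(v[2])
    V=lambda q:np.round([c*(q[0]-v[0])+s*(q[1]-v[1]),-s*(q[0]-v[0])+c*(q[1]-v[1]),q[2]],1)
    L=160 if o['width']>60 else 173
    print('t',round(o['clock'],2),'tcp',p.round(1),'tip(V)',V(p+L*R[:,2]),'toolx,y,z\n',R.T.round(3),'F',np.round(o['ft_force'],1),'w',round(o['width'],1))
pose()
E
python3 st.py
```

```text
t 0.9 tcp [163.  499.1 404.7] tip(V) [ 475.9 -585.5  244.7] toolx,y,z
 [[-0.951  0.311 -0.   ]
 [ 0.311  0.951  0.   ]
 [ 0.     0.    -1.   ]] F [-0.1  0.2 -0.2] w 85.7$[0]: bad value
```

```bash
python3 -m jog '[{"dx":0,"dy":0,"dz":0,"ax":0,"ay":0,"az":-0.0375,"fingers":-1}]'; echo; python3 -m jog '[{"dx":0.0,"dy":0.0,"dz":0.0,"ax":0.0,"ay":0.0,"az":-0.0375}]'
```

```text
clock: 0.98
position: [163.0, 499.0, 404.7]
eef_rot: [0.311, 3.126, 0.0]
ft_force: [0.4, 0.2, -0.4]
width: 85.2
grip_force: 0.0
$[0]: bad value
```

All seven keys are required in each row.

```bash
python3 -m jog '[{"dx":-1,"dy":-0.82,"dz":0,"ax":0,"ay":0,"az":-0.0375,"fingers":-1},{"dx":-1,"dy":-0.82,"dz":0,"ax":0,"ay":0,"az":0,"fingers":-1},{"dx":-1,"dy":-0.82,"dz":0,"ax":0,"ay":0,"az":0,"fingers":-1},{"dx":-1,"dy":-0.82,"dz":0,"ax":0,"ay":0,"az":0,"fingers":-1},{"dx":-1,"dy":-0.82,"dz":0,"ax":0,"ay":0,"az":0,"fingers":-1},{"dx":-1,"dy":-0.82,"dz":0,"ax":0,"ay":0,"az":0,"fingers":-1},{"dx":-1,"dy":-0.82,"dz":0,"ax":0,"ay":0,"az":0,"fingers":-1},{"dx":-1,"dy":-0.82,"dz":0,"ax":0,"ay":0,"az":0,"fingers":-1},{"dx":-1,"dy":-0.82,"dz":0,"ax":0,"ay":0,"az":0,"fingers":-1},{"dx":-1,"dy":-0.82,"dz":0,"ax":0,"ay":0,"az":0,"fingers":-1},{"dx":-1,"dy":-0.82,"dz":0,"ax":0,"ay":0,"az":0,"fingers":-1},{"dx":-1,"dy":-0.82,"dz":0,"ax":0,"ay":0,"az":0,"fingers":-1},{"dx":-1,"dy":-0.82,"dz":0,"ax":0,"ay":0,"az":0,"fingers":-1},{"dx":-1,"dy":-0.82,"dz":0,"ax":0,"ay":0,"az":0,"fingers":-1},{"dx":-1,"dy":-0.82,"dz":0,"ax":0,"ay":0,"az":0,"fingers":-1},{"dx":-1,"dy":-0.82,"dz":0,"ax":0,"ay":0,"az":0,"fingers":-1},{"dx":-1,"dy":-0.82,"dz":0,"ax":0,"ay":0,"az":0,"fingers":-1},{"dx":-1,"dy":-0.82,"dz":0,"ax":0,"ay":0,"az":0,"fingers":-1},{"dx":-1,"dy":-0.82,"dz":0,"ax":0,"ay":0,"az":0,"fingers":-1},{"dx":-1,"dy":-0.82,"dz":0,"ax":0,"ay":0,"az":0,"fingers":-1}]';python3 st.py
```

```text
clock: 2.65
position: [626.8, 46.4, 404.7]
eef_rot: [-0.126, -3.139, -0.0]
ft_force: [0.7, -0.1, 0.2]
width: 85.5
grip_force: 0.0
t 2.65 tcp [626.8  46.4 404.7] tip(V) [ -22.3 -171.2  244.7] toolx,y,z
 [[-0.997  0.08   0.   ]
 [ 0.08   0.997  0.   ]
 [ 0.     0.    -1.   ]] F [ 0.7 -0.1  0.2] w 85.5
```

```bash
python3 -m jog '[{"dx":-0.87,"dy":-0.7,"dz":0.6,"ax":0,"ay":0,"az":0,"fingers":-1},{"dx":-0.87,"dy":-0.7,"dz":0.6,"ax":0,"ay":0,"az":0,"fingers":-1},{"dx":-0.87,"dy":-0.7,"dz":0.6,"ax":0,"ay":0,"az":0,"fingers":-1},{"dx":-0.87,"dy":-0.7,"dz":0.6,"ax":0,"ay":0,"az":0,"fingers":-1},{"dx":-0.87,"dy":-0.7,"dz":0.6,"ax":0,"ay":0,"az":0,"fingers":-1},{"dx":-0.87,"dy":-0.7,"dz":0.6,"ax":0,"ay":0,"az":0,"fingers":-1},{"dx":-0.87,"dy":-0.7,"dz":0.6,"ax":0,"ay":0,"az":0,"fingers":-1},{"dx":-0.87,"dy":-0.7,"dz":0.6,"ax":0,"ay":0,"az":0,"fingers":-1},{"dx":0,"dy":0,"dz":0,"ax":0,"ay":-0.028,"az":0,"fingers":-1},{"dx":0,"dy":0,"dz":0,"ax":0,"ay":-0.028,"az":0,"fingers":-1},{"dx":0,"dy":0,"dz":0,"ax":0,"ay":0,"az":0,"fingers":-1}]';python3 st.py
```

```text
clock: 3.57
position: [787.9, -106.4, 282.2]
eef_rot: [0.12, 2.963, -0.01]
ft_force: [0.1, 0.2, -0.1]
width: 85.3
grip_force: 0.0
t 3.57 tcp [ 787.9 -106.4  282.2] tip(V) [-223.1  -31.7  124.6] toolx,y,z
 [[-0.981  0.08  -0.175]
 [ 0.081  0.997  0.001]
 [ 0.174 -0.014 -0.985]] F [ 0.1  0.2 -0.1] w 85.3
```

```bash
python3 -m jog '[{"dx":-0.2,"dy":0,"dz":0.55,"ax":0,"ay":0,"az":0,"fingers":-1},{"dx":0.11,"dy":0,"dz":0.55,"ax":0,"ay":0,"az":0,"fingers":-1},{"dx":0.11,"dy":0,"dz":0.55,"ax":0,"ay":0,"az":0,"fingers":-1},{"dx":0.11,"dy":0,"dz":0.55,"ax":0,"ay":0,"az":0,"fingers":-1},{"dx":0.11,"dy":0,"dz":0.55,"ax":0,"ay":0,"az":0,"fingers":-1},{"dx":0.11,"dy":0,"dz":0.55,"ax":0,"ay":0,"az":0,"fingers":-1},{"dx":0.11,"dy":0,"dz":0.55,"ax":0,"ay":0,"az":0,"fingers":-1},{"dx":0.11,"dy":0,"dz":0.5,"ax":0,"ay":0,"az":0,"fingers":-1},{"dx":0,"dy":0,"dz":0,"ax":0,"ay":0,"az":0,"fingers":-1}]';python3 st.py; python3 -c "
from h import *
save(ctrl.capture('scene'),'s1')"
```

```text
clock: 4.32
position: [792.0, -105.8, 171.2]
eef_rot: [0.119, 2.97, -0.009]
ft_force: [-0.0, -0.7, -1.4]
width: 85.7
grip_force: 0.0
t 4.32 tcp [ 792.  -105.8  171.2] tip(V) [-226.1  -32.7   13.5] toolx,y,z
 [[-0.983  0.079 -0.169]
 [ 0.08   0.997  0.001]
 [ 0.168 -0.013 -0.986]] F [-0.  -0.7 -1.4] w 85.7
```

View pics/s1.png

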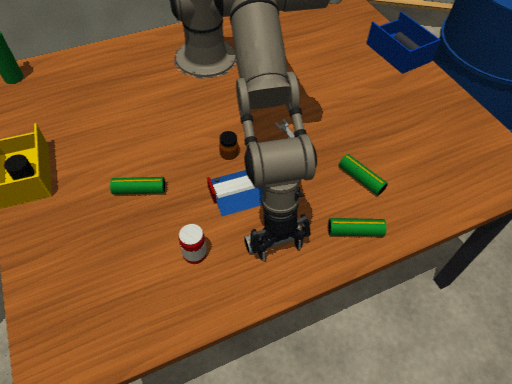

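Both fingers stand behind the pipe, around (262–305,240), and clear of everything. Next I'll make contact and bring the tool upright while pulling towards the ramp.

```bash
python3 -m jog '[{"dx":0.16,"dy":0,"dz":-0.027,"ax":0,"ay":0,"az":0,"fingers":-1},{"dx":0.16,"dy":0,"dz":-0.027,"ax":0,"ay":0,"az":0,"fingers":-1},{"dx":0.16,"dy":0,"dz":-0.027,"ax":0,"ay":0,"az":0,"fingers":-1},{"dx":0,"dy":0,"dz":0,"ax":0,"ay":0.009,"az":0,"fingers":-1},{"dx":0,"dy":0,"dz":0,"ax":0,"ay":0.009,"az":0,"fingers":-1},{"dx":0,"dy":0,"dz":0,"ax":0,"ay":0.009,"az":0,"fingers":-1},{"dx":0,"dy":0,"dz":0,"ax":0,"ay":0.009,"az":0,"fingers":-1},{"dx":0,"dy":0,"dz":0,"ax":0,"ay":0.009,"az":0,"fingers":-1},{"dx":0,"dy":0,"dz":0,"ax":0,"ay":0.009,"az":0,"fingers":-1}]';python3 st.py
```

```text
clock: 5.12
position: [780.7, -105.2, 176.3]
eef_rot: [0.126, 3.133, -0.001]
ft_force: [0.7, -0.5, 0.5]
width: 85.7
grip_force: 0.1
t 5.12 tcp [ 780.7 -105.2  176.3] tip(V) [-188.9  -32.2   16.3] toolx,y,z
 [[-0.997  0.08  -0.006]
 [ 0.08   0.997 -0.   ]
 [ 0.006 -0.001 -1.   ]] F [ 0.7 -0.5  0.5] w 85.7
```

```bash
python3 -m jog '[{"dx":0.1,"dy":0,"dz":0.06,"ax":0,"ay":0.002,"az":0,"fingers":-1},{"dx":0.2,"dy":0,"dz":0.06,"ax":0,"ay":0,"az":0,"fingers":-1},{"dx":0.2,"dy":0,"dz":0,"ax":0,"ay":0,"az":0,"fingers":-1},{"dx":0.2,"dy":0,"dz":0,"ax":0,"ay":0,"az":0,"fingers":-1},{"dx":0.2,"dy":0,"dz":0,"ax":0,"ay":0,"az":0,"fingers":-1},{"dx":0.2,"dy":0,"dz":0,"ax":0,"ay":0,"az":0,"fingers":-1},{"dx":0.2,"dy":0,"dz":0,"ax":0,"ay":0,"az":0,"fingers":-1},{"dx":0.2,"dy":0,"dz":0,"ax":0,"ay":0,"az":0,"fingers":-1},{"dx":0.2,"dy":0,"dz":0,"ax":0,"ay":0,"az":0,"fingers":-1},{"dx":0.2,"dy":0,"dz":0,"ax":0,"ay":0,"az":0,"fingers":-1},{"dx":0.2,"dy":0,"dz":0,"ax":0,"ay":0,"az":0,"fingers":-1},{"dx":0.2,"dy":0,"dz":0,"ax":0,"ay":0,"az":0,"fingers":-1},{"dx":0.2,"dy":0,"dz":0,"ax":0,"ay":0,"az":0,"fingers":-1},{"dx":0.2,"dy":0,"dz":0,"ax":0,"ay":0,"az":0,"fingers":-1},{"dx":0.2,"dy":0,"dz":0,"ax":0,"ay":0,"az":0,"fingers":-1}]';python3 st.py; python3 -c "
from h import *
a=ctrl.capture('scene')['color'][140:300,150:350,::-1]
cv2.imwrite('pics/s2.png',cv2.resize(a,None,fx=3,fy=3,interpolation=cv2.INTER_CUBIC))"
```

```text
clock: 6.37
position: [708.1, -99.3, 172.0]
eef_rot: [0.126, 3.139, 0.0]
ft_force: [0.7, 0.1, 0.3]
width: 85.2
grip_force: 0.1
t 6.37 tcp [708.1 -99.3 172. ] tip(V) [-115.1  -32.3   12. ] toolx,y,z
 [[-0.997  0.08  -0.   ]
 [ 0.08   0.997  0.   ]
 [ 0.     0.    -1.   ]] F [0.7 0.1 0.3] w 85.2
```

View pics/s2.png

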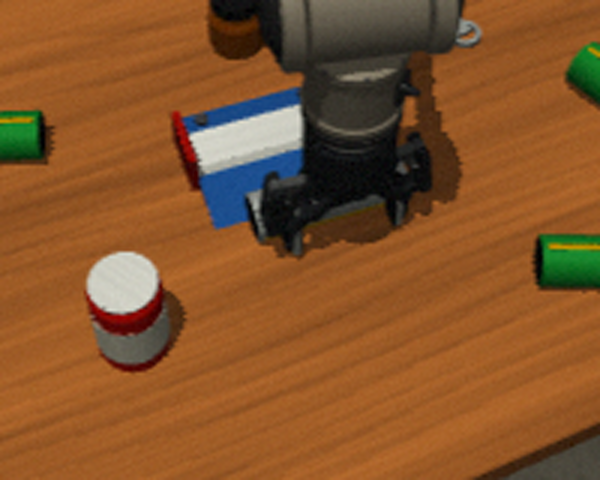

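The pipe is held evenly by the fingers at the foot of the ramp, its end showing at crop (255,215). I'll push it up the ramp.

```bash
python3 -m jog '[{"dx":0.15,"dy":0,"dz":0,"ax":0,"ay":0,"az":0,"fingers":-1},{"dx":0.15,"dy":0,"dz":0,"ax":0,"ay":0,"az":0,"fingers":-1},{"dx":0.15,"dy":0,"dz":0,"ax":0,"ay":0,"az":0,"fingers":-1},{"dx":0.15,"dy":0,"dz":0,"ax":0,"ay":0,"az":0,"fingers":-1},{"dx":0.15,"dy":0,"dz":0,"ax":0,"ay":0,"az":0,"fingers":-1},{"dx":0.15,"dy":0,"dz":0,"ax":0,"ay":0,"az":0,"fingers":-1},{"dx":0.15,"dy":0,"dz":0,"ax":0,"ay":0,"az":0,"fingers":-1},{"dx":0.15,"dy":0,"dz":-0.02,"ax":0,"ay":0,"az":0,"fingers":-1},{"dx":0.15,"dy":0,"dz":-0.02,"ax":0,"ay":0,"az":0,"fingers":-1},{"dx":0.15,"dy":0,"dz":-0.02,"ax":0,"ay":0,"az":0,"fingers":-1},{"dx":0.15,"dy":0,"dz":-0.02,"ax":0,"ay":0,"az":0,"fingers":-1},{"dx":0.15,"dy":0,"dz":-0.02,"ax":0,"ay":0,"az":0,"fingers":-1},{"dx":0.15,"dy":0,"dz":-0.02,"ax":0,"ay":0,"az":0,"fingers":-1},{"dx":0.15,"dy":0,"dz":0,"ax":0,"ay":0,"az":0,"fingers":-1},{"dx":0.15,"dy":0,"dz":0,"ax":0,"ay":0,"az":0,"fingers":-1},{"dx":0.15,"dy":0,"dz":0,"ax":0,"ay":0,"az":0,"fingers":-1}]';python3 st.py; python3 -c "
from h import *
a=ctrl.capture('scene')['color'][140:300,150:350,::-1]
b=ctrl.capture('top')['color'][110:270,180:380,::-1]
cv2.imwrite('pics/s3.png',cv2.resize(np.hstack([a,b]),None,fx=2,fy=2,interpolation=cv2.INTER_CUBIC))"
```

```text
clock: 7.75
position: [648.4, -94.5, 175.0]
eef_rot: [-0.126, -3.139, -0.0]
ft_force: [1.8, -0.1, 1.6]
width: 85.6
grip_force: 1.1
t 7.75 tcp [648.4 -94.5 175. ] tip(V) [-55.1 -32.4  15. ] toolx,y,z
 [[-0.997  0.08   0.   ]
 [ 0.08   0.997  0.   ]
 [-0.     0.    -1.   ]] F [ 1.8 -0.1  1.6] w 85.6
```

View pics/s3.png

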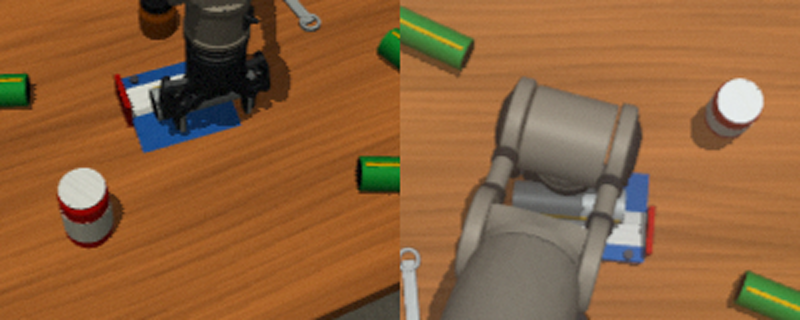

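The pipe is near the top of the ramp and still square (right half, 515–630,200). I'll ease it over the edge slowly.

```bash
python3 -m jog '[{"dx":0.1,"dy":0,"dz":0,"ax":0,"ay":0,"az":0,"fingers":-1},{"dx":0.1,"dy":0,"dz":0,"ax":0,"ay":0,"az":0,"fingers":-1},{"dx":0.1,"dy":0,"dz":0,"ax":0,"ay":0,"az":0,"fingers":-1},{"dx":0.1,"dy":0,"dz":0,"ax":0,"ay":0,"az":0,"fingers":-1},{"dx":0.1,"dy":0,"dz":0,"ax":0,"ay":0,"az":0,"fingers":-1},{"dx":0,"dy":0,"dz":0,"ax":0,"ay":0,"az":0,"fingers":-1},{"dx":0,"dy":0,"dz":0,"ax":0,"ay":0,"az":0,"fingers":-1},{"dx":0,"dy":0,"dz":0,"ax":0,"ay":0,"az":0,"fingers":-1}]';python3 st.py; python3 -m jog '[{"dx":-0.3,"dy":0,"dz":-0.3,"ax":0,"ay":0,"az":0,"fingers":-1},{"dx":-0.8,"dy":0,"dz":-0.5,"ax":0,"ay":0,"az":0,"fingers":-1},{"dx":-0.8,"dy":0,"dz":-0.8,"ax":0,"ay":0,"az":0,"fingers":-1},{"dx":0,"dy":0.8,"dz":-1,"ax":0,"ay":0,"az":0,"fingers":-1},{"dx":0,"dy":1,"dz":-1,"ax":0,"ay":0,"az":0,"fingers":1},{"dx":0,"dy":1,"dz":-0.5,"ax":0,"ay":0,"az":0,"fingers":1},{"dx":0,"dy":1,"dz":0,"ax":0,"ay":0,"az":0,"fingers":1},{"dx":0,"dy":1,"dz":0,"ax":0,"ay":0,"az":0,"fingers":1},{"dx":0,"dy":0,"dz":0,"ax":0,"ay":0,"az":0,"fingers":1},{"dx":0,"dy":0,"dz":0,"ax":0,"ay":0,"az":0,"fingers":1},{"dx":0,"dy":0,"dz":0,"ax":0,"ay":0,"az":0,"fingers":1},{"dx":0,"dy":0,"dz":0,"ax":0,"ay":0,"az":0,"fingers":1}]';python3 st.py; python3 -c "
from h import *
a=ctrl.capture('scene')['color'][120:280,150:350,::-1]
b=ctrl.capture('top')['color'][110:270,180:380,::-1]
cv2.imwrite('pics/s4.png',cv2.resize(np.hstack([a,b]),None,fx=2,fy=2,interpolation=cv2.INTER_CUBIC))"
```

```text
clock: 8.52
position: [636.4, -93.5, 175.1]
eef_rot: [0.126, 3.139, 0.0]
ft_force: [0.6, -0.1, -0.1]
width: 85.6
grip_force: 0.0
t 8.52 tcp [636.4 -93.5 175.1] tip(V) [-43.1 -32.4  15.1] toolx,y,z
 [[-0.997  0.08  -0.   ]
 [ 0.08   0.997  0.   ]
 [ 0.     0.    -1.   ]] F [ 0.6 -0.1 -0.1] w 85.6
clock: 9.52
position: [693.3, 21.2, 277.3]
eef_rot: [-0.128, -3.139, 0.0]
ft_force: [-0.1, 0.2, 0.6]
width: 0.1
grip_force: 0.0
t 9.52 tcp [693.3  21.2 277.3] tip(V) [ -90.6 -151.2  104.3] toolx,y,z
 [[-0.997  0.081  0.   ]
 [ 0.081  0.997 -0.   ]
 [-0.    -0.    -1.   ]] F [-0.1  0.2  0.6] w 0.1
```

View pics/s4.png

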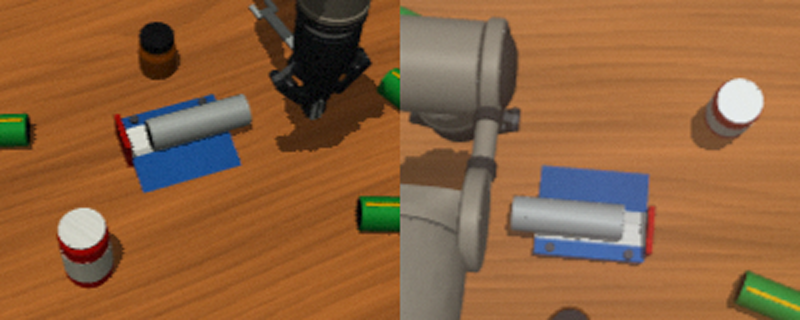

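The pipe lies in the groove, about 30 mm short of the stop (right half: pipe 512–624, stop 650). I'll refine its y and bring the shut fingertips down beyond its free end.

```bash
python3 -m jog '[{"dx":0.9,"dy":0,"dz":0.3,"ax":0,"ay":0,"az":0,"fingers":1},{"dx":0.9,"dy":0,"dz":0.3,"ax":0,"ay":0,"az":0,"fingers":1},{"dx":0.9,"dy":0,"dz":0.4,"ax":0,"ay":0,"az":0,"fingers":1},{"dx":0.9,"dy":0,"dz":0.5,"ax":0,"ay":0,"az":0,"fingers":1},{"dx":0,"dy":0,"dz":0.5,"ax":0,"ay":0,"az":0,"fingers":1},{"dx":0,"dy":0,"dz":0.5,"ax":0,"ay":0,"az":0,"fingers":1},{"dx":0,"dy":0,"dz":0.5,"ax":0,"ay":0,"az":0,"fingers":1},{"dx":0,"dy":0,"dz":0.5,"ax":0,"ay":0,"az":0,"fingers":1},{"dx":0,"dy":0,"dz":0,"ax":0,"ay":0,"az":0,"fingers":1}]';python3 st.py
cat > pv.py <<'E'
from fit import *
import sys
cyl[:,2]+=6.5
v=np.load('v.npy');v[2]=3.062
c=ctrl.capture('top');
f=cv2.cvtColor(c['color'],cv2.COLOR_RGB2HSV)
q=proj(c,[595,-105,29]);m=[(f[...,1]<70)]
# fit y only using end along axis: sample saturation along axis line in V
ct,s=np.cos(v[2]),np.sin(v[2])
for x in(0,-8):
  row=[]
  for y in range(-115,76,3):
    u=proj(c,[v[0]+ct*x-s*y,v[1]+s*x+ct*y,51.5 if x==0 else 50]);p=c['color'][int(round(u[1])),int(round(u[0]))];row.append((y,*p.tolist()))
  print(' '.join(f'{r[0]}:{r[1]},{r[2]},{r[3]}' for r in row if r[0]<-90 or r[0]>20))
E
python3 pv.py
```

```text
clock: 10.37
position: [602.8, 28.9, 187.5]
eef_rot: [-0.127, -3.135, -0.0]
ft_force: [-1.3, 0.4, -0.1]
width: 0.3
grip_force: 0.0
t 10.37 tcp [602.8  28.9 187.5] tip(V) [   0.9 -151.7   14.5] toolx,y,z
 [[-0.997  0.081  0.004]
 [ 0.081  0.997  0.   ]
 [-0.004  0.    -1.   ]] F [-1.3  0.4 -0.1] w 0.3
-115:60,49,45 -112:62,51,47 -109:58,49,43 -106:56,47,43 -103:72,64,65 -100:107,104,104 -97:96,93,92 -94:152,153,152 -91:179,183,182 23:178,183,183 26:180,184,182 29:178,181,180 32:178,183,182 35:174,177,176 38:180,181,179 41:188,188,184 44:195,196,191 47:195,196,190 50:195,193,189 53:194,194,189 56:194,194,190 59:195,193,190 62:160,158,153 65:123,112,109 68:95,72,69 71:157,49,43 74:187,53,46
-115:63,57,52 -112:62,53,50 -109:62,54,50 -106:59,51,49 -103:100,97,95 -100:99,97,93 -97:76,71,70 -94:131,133,130 -91:162,165,164 23:165,167,165 26:166,164,164 29:163,165,163 32:166,167,168 35:162,162,161 38:152,154,152 41:167,167,167 44:178,180,183 47:174,178,182 50:172,177,181 53:175,179,183 56:191,190,187 59:188,190,187 62:127,124,121 65:126,121,119 68:101,87,83 71:156,52,45 74:185,52,43
```

```bash
python3 -m jog '[{"dx":0,"dy":-0.2,"dz":0,"ax":0,"ay":0,"az":0,"fingers":1},{"dx":0,"dy":-0.2,"dz":0,"ax":0,"ay":0,"az":0,"fingers":1},{"dx":0,"dy":-0.2,"dz":0,"ax":0,"ay":0,"az":0,"fingers":1},{"dx":0,"dy":-0.2,"dz":0,"ax":0,"ay":0,"az":0,"fingers":1},{"dx":0,"dy":-0.2,"dz":0,"ax":0,"ay":0,"az":0,"fingers":1},{"dx":0,"dy":-0.2,"dz":0,"ax":0,"ay":0,"az":0,"fingers":1},{"dx":0,"dy":-0.15,"dz":0,"ax":0,"ay":0,"az":0,"fingers":1},{"dx":0,"dy":-0.15,"dz":0,"ax":0,"ay":0,"az":0,"fingers":1},{"dx":0,"dy":-0.15,"dz":0,"ax":0,"ay":0,"az":0,"fingers":1},{"dx":0,"dy":-0.15,"dz":0,"ax":0,"ay":0,"az":0,"fingers":1},{"dx":0,"dy":-0.15,"dz":0,"ax":0,"ay":0,"az":0,"fingers":1},{"dx":0,"dy":-0.15,"dz":0,"ax":0,"ay":0,"az":0,"fingers":1}]';python3 st.py;python3 pv.py
```

```text
clock: 11.42
position: [599.4, -23.0, 190.1]
eef_rot: [0.126, 3.139, 0.0]
ft_force: [-0.4, 1.8, 1.3]
width: -0.1
grip_force: 1.0
t 11.42 tcp [599.4 -23.  190.1] tip(V) [ -0.6 -99.8  17.1] toolx,y,z
 [[-0.997  0.08  -0.   ]
 [ 0.08   0.997  0.   ]
 [ 0.     0.    -1.   ]] F [-0.4  1.8  1.3] w -0.1
-115:125,118,108 -112:125,118,104 -109:123,117,106 -106:128,121,109 -103:127,118,106 -100:125,117,105 -97:124,116,105 -94:127,118,107 -91:123,117,104 23:179,183,182 26:181,183,182 29:178,182,181 32:180,182,182 35:177,181,179 38:178,179,179 41:176,179,177 44:178,180,181 47:181,183,182 50:171,174,172 53:183,185,180 56:196,194,189 59:193,193,189 62:160,158,153 65:118,111,106 68:95,73,70 71:156,48,40 74:181,48,38
-115:135,128,115 -112:132,124,112 -109:134,126,113 -106:134,126,113 -103:131,125,110 -100:134,127,113 -97:131,124,113 -94:133,125,113 -91:135,128,114 23:163,168,166 26:163,167,164 29:165,166,166 32:165,166,165 35:164,163,162 38:164,165,162 41:165,165,163 44:160,161,160 47:158,158,157 50:154,155,154 53:161,163,165 56:188,186,183 59:190,191,186 62:126,124,119 65:127,124,122 68:98,84,77 71:153,51,40 74:182,49,40
```

Contact is made and the pipe is sliding, with about 18 mm left. I'll continue more slowly and then watch the force.

```bash
python3 -m jog '[{"dx":0,"dy":-0.1,"dz":0,"ax":0,"ay":0,"az":0,"fingers":1},{"dx":0,"dy":-0.1,"dz":0,"ax":0,"ay":0,"az":0,"fingers":1},{"dx":0,"dy":-0.1,"dz":0,"ax":0,"ay":0,"az":0,"fingers":1},{"dx":0,"dy":-0.1,"dz":0,"ax":0,"ay":0,"az":0,"fingers":1},{"dx":0,"dy":-0.1,"dz":0,"ax":0,"ay":0,"az":0,"fingers":1},{"dx":0,"dy":-0.06,"dz":0,"ax":0,"ay":0,"az":0,"fingers":1},{"dx":0,"dy":-0.04,"dz":0,"ax":0,"ay":0,"az":0,"fingers":1}]'
for i in 1; do python3 -m jog '[{"dx":0,"dy":-0.04,"dz":0,"ax":0,"ay":0,"az":0,"fingers":1},{"dx":0,"dy":-0.04,"dz":0,"ax":0,"ay":0,"az":0,"fingers":1}]'; done; python3 -m jog '[{"dx":0,"dy":-0.03,"dz":0,"ax":0,"ay":0,"az":0,"fingers":1}]'; python3 st.py;python3 pv.py
```

```text
clock: 12.05
position: [598.2, -38.1, 190.0]
eef_rot: [0.126, 3.139, 0.0]
ft_force: [1.2, 2.5, 1.3]
width: -0.0
grip_force: 1.1
clock: 12.22
position: [598.0, -39.8, 190.0]
eef_rot: [-0.126, -3.139, -0.0]
ft_force: [-0.5, 2.3, 1.5]
width: 0.3
grip_force: 1.1
clock: 12.3
position: [598.0, -40.4, 190.0]
eef_rot: [0.126, 3.139, 0.001]
ft_force: [-0.1, 6.3, 2.0]
width: -0.1
grip_force: 3.4
t 12.3 tcp [598.  -40.4 190. ] tip(V) [ -0.5 -82.3  17. ] toolx,y,z
 [[-0.997  0.08   0.   ]
 [ 0.08   0.997  0.001]
 [ 0.     0.001 -1.   ]] F [-0.1  6.3  2. ] w -0.1
-115:119,113,99 -112:122,115,104 -109:126,117,105 -106:123,115,103 -103:122,115,102 -100:122,116,104 -97:123,116,103 -94:125,117,105 -91:123,116,105 23:185,187,185 26:181,184,183 29:178,182,181 32:181,185,183 35:179,181,180 38:177,181,182 41:180,183,182 44:180,182,181 47:182,186,185 50:179,183,179 53:181,183,181 56:180,183,180 59:180,182,182 62:178,181,178 65:178,180,178 68:182,184,183 71:191,132,129 74:183,50,40
-115:133,126,112 -112:129,121,109 -109:132,124,113 -106:131,122,111 -103:131,122,110 -100:134,126,112 -97:131,124,111 -94:131,123,111 -91:133,124,112 23:164,168,167 26:163,166,164 29:163,166,165 32:164,166,164 35:162,165,163 38:164,166,163 41:162,162,161 44:159,160,159 47:160,161,161 50:159,159,158 53:155,158,156 56:163,164,162 59:163,164,163 62:162,164,161 65:163,163,161 68:161,161,160 71:175,114,112 74:184,50,40
```

The force jumps to 6 N and the gap in the picture is closed. One more small push to confirm, then I'll back off and look.

```bash
python3 -m jog '[{"dx":0,"dy":-0.03,"dz":0,"ax":0,"ay":0,"az":0,"fingers":1}]'; python3 -m jog '[{"dx":0,"dy":0.1,"dz":0,"ax":0,"ay":0,"az":0,"fingers":1},{"dx":0,"dy":0.4,"dz":0,"ax":0,"ay":0,"az":0,"fingers":1},{"dx":0,"dy":0.8,"dz":0,"ax":0,"ay":0,"az":0,"fingers":1},{"dx":0,"dy":0.8,"dz":-0.3,"ax":0,"ay":0,"az":0,"fingers":1},{"dx":0,"dy":0.8,"dz":-0.8,"ax":0,"ay":0,"az":0,"fingers":1},{"dx":-0.5,"dy":0.8,"dz":-1,"ax":0,"ay":0,"az":0,"fingers":1},{"dx":-0.8,"dy":0.8,"dz":-1,"ax":0,"ay":0,"az":0,"fingers":1},{"dx":0,"dy":0.8,"dz":-0.6,"ax":0,"ay":0,"az":0,"fingers":1},{"dx":0,"dy":0,"dz":0,"ax":0,"ay":0,"az":0,"fingers":1},{"dx":0,"dy":0,"dz":0,"ax":0,"ay":0,"az":0,"fingers":1}]'; python3 -c "
from h import *
a=ctrl.capture('scene')['color'][120:280,150:350,::-1]
b=ctrl.capture('top')['color'][130:290,180:380,::-1]
cv2.imwrite('pics/s5.png',cv2.resize(np.hstack([a,b]),None,fx=2,fy=2,interpolation=cv2.INTER_CUBIC))"
```

```text
clock: 12.43
position: [598.0, -40.6, 190.0]
eef_rot: [0.126, 3.139, 0.002]
ft_force: [1.0, 9.7, 2.4]
width: 0.1
grip_force: 4.8
clock: 13.27
position: [640.8, 89.4, 283.0]
eef_rot: [0.122, 3.138, -0.001]
ft_force: [-1.1, 0.2, 0.1]
width: -0.1
grip_force: 0.0
```

View pics/s5.png

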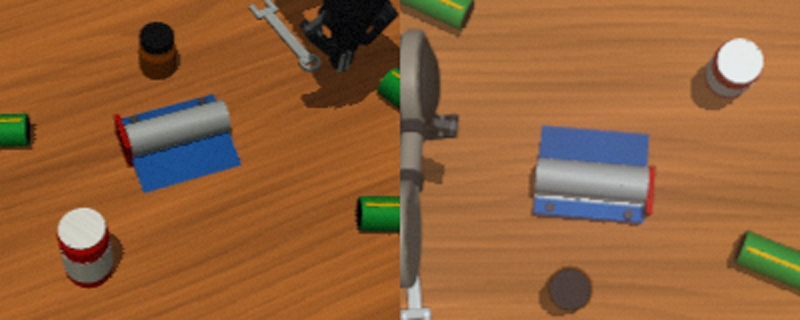

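The pipe lies in the groove against the red stop (right half: 535–650,180). The can, jar and wrench look unmoved, and the gripper is clear.

```bash
python3 -c "
from station import ctrl
print(ctrl.hand_in())"
```

```text
the job is handed in; nothing more can be done
None
```

I rolled the pipe up the ramp into the groove, pushed it against the red stop and handed the job in at about 13.4 s; the hand-in call returned no verdict.

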